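Glue and clip a two-layer model wall

TASK

Take the cranked brush from its rest, dip its tip well down into the open glue pot, then touch the tip to the top of the seam between the two layers of the upright model wall, in the half nearer its free end, and lay the brush back in the notches of its rest. Then squeeze the spring clip open and let it close on the wall's free upright end, pinching the two layers together with both rubber pads fully on the wall, and leave it there. Do not tip or push the pot about, and leave the other things where they are.

Things in the scene. Friction and masses are not known exactly. Their poses are not given: they have to be found in the camera images.
- brush: cranked glue brush, rigid: wooden handle 150 long, 14 wide, 16 high, then a thin steel neck bent down at the front, steel ferrule and tan bristle end 16 in diameter. Origin: middle of the handle, where to grip. x along the handle towards the head, z up. Bristle end 100 ahead of and 96 below the origin. Starts in the rest, head hanging down.
- brush_tip (a point): centre of the end face of the bristles (brush frame 100, 0, -96)
- rest: plywood brush rest, fixed: foot 120 x 80 x 10, two upright plates 10 thick, 70 wide at x = -45 and +45, each with a notch 28 wide (in y), floor 105 and horns 125 above the table. 80 are free between the plates for the fingers. Origin: centre of the underside; x along the brush. Brush home: its origin 113 above this origin, handle along x.
- pot: open glue pot, a squat white ceramic cup without handle, 84 across the rim, 60 high, wall 4, loose. Origin: centre of the underside, z up. It changes places with the capped jar.
- pot_rim (a point): centre of the pot's mouth, at rim height (60 above the table)
- wall: model wall, fixed: two layers (brown board and white card), each 6 thick, upright face to face: a panel 150 long, 12 thick, 85 high. Dark steel blocks 45 high hold it on both sides from x = 20 to 75; the other end is free. Origin: centre of the panel's underside; x along the panel from the free end to the blocks, y across it, z up. Seam: the plane y = 0.
- wall_end (a point): centre of the free upright end face (wall frame -75, 0, 42.5), axes as the wall
- wall_seam (a point): a good point to touch with the brush: on top of the seam, 35 from the free end (wall frame -40, 0, 85)
- clip: black plastic spring clip like a big clothes peg, on its side: 122 long, 28 high, 57 wide at the tails. Left half (+y), hinged to the other about z. Origin: on the hinge axis, on the underside. Shut: x along the clip from tails (-62) to jaw tips (60); opened by q its middle line turns -q/2 in this frame. Squeeze the tails (10 N) to open the jaws. Rubber pads at x = 44 to 60; gap behind them 12.
- clip_grip (a point): middle between the tails with the clip shut, 42 behind the hinge and 14 above the underside: where to squeeze; the tails are 46 wide there when shut, 24 when fully open. When the tails are let go the clip creeps about 10 back towards the tails, so push it well on first
- clip_jaw (a point): middle of the rubber pad of the left half, on its inner face (clip frame 52, 1.5, 14)
- clip_half (a joint): opening angle of the clip in rad: 0 shut, 0.5 fully open (pads 29 mm apart), about 0.17 when closed on the wall
- jar: bystander: closed jar with black cap, 72 in diameter, 75 high; origin under its centre
- mug: bystander: tall white mug with handle, 80 across, 95 high; origin under its centre
- can: bystander: closed can, 56 in diameter, 100 high; origin under its centre
- sander: bystander: cork sanding block 110 x 60 x 35; origin under its centre
- gable: bystander: flat gable-shaped board piece about 125 x 70 x 8; origin on its underside
- spatula: bystander: spatula lying on the table near the robot; origin on its underside
There are look-alikes about, which are no part of the job. What is shaped like the wall but pink or yellow is not meant.

How it is judged:
On the way, in this order (a step that is already met when the one before it is completed fails the run):
1. the brush tip is inside the pot, at least 20 mm below its rim (horizontal distance between brush_tip and pot_rim below 0.036 m and z of brush_tip in the frame of pot below 0.04 m and height (world z) of brush_tip above 0 m), for 0.1 s.
2. the dipped tip touches the top of the wall's seam (centred within 10 mm of it), in the half nearer the free end (x of brush_tip in the frame of wall_end between -0.008 and 0.078 m and y of brush_tip in the frame of wall_end between -0.01 and 0.01 m and z of brush_tip in the frame of wall_end between 0.03 and 0.055 m and contact force between brush and wall above 0.1 N), for 0.1 s.
3. the brush lies released in both notches of its rest (x of brush in the frame of rest between -0.03 and 0.03 m and y of brush in the frame of rest between -0.012 and 0.012 m and z of brush in the frame of rest between 0.105 and 0.121 m and angle between brush's own z axis and vertical below 0.15 rad and linear speed of brush below 0.03 m/s and contact force between the fingers and brush below 0.05 N), for 0.2 s.
At the end, for the whole second after the job is handed in: Clip closed by its spring on the wall's free end (opening 0.10-0.28 rad, pressing on the wall), pad middle 6-60 mm past the end face and within 36 mm of mid-height, at rest; brush level in both notches of its rest (within 30 mm along, 12 mm across); pot upright (x of clip_jaw in the frame of wall_end between 0.006 and 0.06 m and y of clip_jaw in the frame of wall_end between -0.015 and 0.015 m and z of clip_jaw in the frame of wall_end between -0.036 and 0.036 m and value of joint clip_half between 0.1 and 0.28 rad and contact force between clip and wall above 1 N and linear speed of clip below 0.02 m/s and x of brush in the frame of rest between -0.03 and 0.03 m and y of brush in the frame of rest between -0.012 and 0.012 m and z of brush in the frame of rest between 0.105 and 0.121 m and angle between brush's own z axis and vertical below 0.15 rad and linear speed of brush below 0.03 m/s and angle between pot's own z axis and vertical below 0.1 rad); the robot touches nothing.
It fails at once if the pot is tipped (over 0.35 rad) or pushed more than 40 mm (angle between pot's own z axis and vertical above 0.35 rad or distance of pot from where it was at the start of the episode above 0.04 m).
It fails at once if a bystander is moved more than 40 mm (distance of any of jar, mug, can, sander, gable, spatula from where it was at the start of the episode above 0.04 m).
It also fails if it takes over 59 s, if anything falls off the work surface, if the arm or the gripper's body presses on something with over 40 N, if the wrist force passes 120 N, or if a joint passes its speed limit or range.

ROBOT

A 7-joint arm with a two-finger parallel gripper is mounted at the origin on the work surface. World frame = base frame: x ahead of the robot, y to its left, z up, the work surface at z = 0. Lengths are in m, angles in rad, forces in N, time in s.
With the tool pointing down it reaches from about 0.425 to 0.925 m from the base axis. Payload 6.8 kg.
Tool frame: the origin (TCP) lies midway between the tips of the shut fingers; the grasp point (between the pads) lies 19 mm behind it (r.grip_depth is the distance from the TCP to the grasp point, in m); z points along the fingers, y is the line along which they close (so a half turn about z gives the same grasp; the last joint's range is limited). The gripper opens to 85 mm and grips with 20 to 120 N. Pads are 22 mm wide; open, the fingers measure 114 mm over their backs; the gripper's body (76 mm by 85 mm) begins 54 mm behind the grasp point. The pads swing forward as they close: fully open they stand 13 mm farther back than shut.
Start: joints at [1.134, 0.477, 0.022, 1.555, -0.011, 1.109, -0.083], TCP at [0.218, -0.639, 0.231] pointing down, gripper open.
Joint ranges: [-2.96, 2.96], [-0.34, 2.1], [-1.41, 1.46], [0.24, 2.44], [-1.37, 4.51], [0.17, 1.92], [-2.96, 2.96]. Speed limits (rad/s): [2.39, 2.39, 3.14, 3.14, 3.14, 3.14, 3.14].

INTERFACE

Orientations are given as a rotation vector (axis times angle).
In Python, from bench import telemetry, grab_frame, calibration, order, silhouettes, r gives the robot as it stands.
- The arm moves only by the tool apply_moves, never from a script. Its argument "moves" is a list of rows, each a list of 7 numbers: the turn, a rotation vector about the tool's x, y, z scaled (see below), then the shift along the tool's x, y, z scaled (see below), then the opening, from -1 (shut) to 1 (fully open). A call has exactly 8 rows; each row shifts and turns the commanded pose from where the row before left it, along the tool's axes as they then stand; what a row does not reach is not made up. The controller multiplies each number of a shift by 1000 mm and each number of a turn by 6 degrees. A row lasts 1/12 s, in which the tool goes at most 41.7 mm and 7.16 degrees, less where a joint would pass 70% of its speed; a pose out of reach is approached as far as the arm can. A call with a number of a shift or a turn outside -1 to 1 is refused whole. A call with a gripper value outside its range is refused whole. The fingers move at their own pace and stop on an object; "grip_force" is the grip in N (left out, the last holds). Time passes only in rows, so rows that do not move let the fingers close, or fill a call up. It gives the time, the measured TCP pose, the force, the opening and the grip force at its end, in the units of the state.
- telemetry.get_obs(): the state, without advancing time (a new reading comes with each control period).
- grab_frame(name): name is "side" or "top"; returns the picture (420x560x3 uint8, blue, green, red); there is no depth.
- calibration(name): a dict with "fx", "fy", "cx", "cy" (pixels), "world_from_camera" (4x4, takes a point from camera to world coordinates). Camera axes: x right, y down, z forward; pixel columns grow to the right and rows downward; lengths in m; the calibration is good to about 2 mm. A picture is of the moment at which its call begins. calibration takes no time and is no camera call.
- order.hand_in(): hands the job in; it is judged then, once.
Trained networks look in the newest picture that a camera, given by its name, has taken for a name from the list of things; names that differ only in an ending like _2 or _b are one class to them, and where a whole thing is asked for, a point or a joint stands for the part that bears it (a point fixed in the world has none). Each returns a list of dicts, best first, with "p" (0 to 1); they miss things now and then, are a little off and sometimes report something else, mostly with a low value. They report only what shows in the picture. A call takes as long as a camera call. They do not tell look-alikes from the thing itself.
- silhouettes(thing, camera): "mask" (420x560 bool, what is visible of it) and "extent" ([centre column, centre row, width, height] in pixels, round what is visible of it).
The state is a dict: "clock": time; "joints": joint angles; "qvel": joint speeds; "tau": joint torques, N m; "tcp_pos": TCP position; "orientation": TCP orientation; "contact_force": force on the tool from outside, world axes, zero at the start; "moment": the same for the moment, N m; "grip_width": finger opening in m; "gripper_force": force on a finger pad.
Only numpy, scipy, OpenCV 4.12 (cv2) and the standard library are available. Lean on these libraries where they do the work, as an engineer would, in place of code of your own. Each camera call takes 0.05 s, during which the arm holds its last target. There are 200 camera calls.

## Working session

There is one attempt and no reset: what is moved stays moved. The work goes in short steps, Python scripts to look and compute and a tool call to move; the robot and the scene stay as the last step left them, time stands still between calls to the robot, and variables do not carry over. Pictures are saved under pics/ and viewed, at most 10 in all, crops included, and the job is handed in when it is done.

Besides the shell and the picture viewer there is one more tool, called by a JSON object that holds its "name" and its "arguments", one argument or row to a line. apply_moves: Moves the arm, as the interface text tells. Its arguments: {"type":"object","properties":{"moves":{"type":"array"},"grip_force":{"type":"number"}},"required":["moves"]}

```bash
ls; mkdir -p pics; python3 - <<'E'
from bench import telemetry, grab_frame, calibration, r
import cv2, numpy as np
for n in("side","top"):
    f=grab_frame(n); cv2.imwrite(f"pics/{n}0.png",f)
    c=calibration(n); print(n,c["fx"],c["fy"],c["cx"],c["cy"]); print(np.round(c["world_from_camera"],4))
o=telemetry.get_obs(); print(o)
E
```

```text
pics
side 530.4735995124026 530.4735995124026 278.3629760724569 212.41688413860828
[[-0.932  -0.1926  0.307   0.0348]
 [-0.3618  0.5452 -0.7562  1.2214]
 [-0.0217 -0.8159 -0.5778  1.0139]
 [ 0.      0.      0.      1.    ]]
top 482.4956142662704 482.4956142662704 276.6937612715517 215.59633591318791
[[-0.0266 -0.9938  0.1083  0.3489]
 [-0.9995  0.0281  0.0124  0.0216]
 [-0.0154 -0.1079 -0.994   1.567 ]
 [ 0.      0.      0.      1.    ]]
{'clock': 0.1, 'joints': array([ 1.13391541,  0.47772642,  0.02237515,  1.55632859, -0.0115214 ,
        1.10928798, -0.08306112]), 'qvel': array([ 0.00064863, -0.00255101,  0.00205965, -0.00216446,  0.0022296 ,
       -0.0005288 , -0.00010937]), 'tau': array([ 3.90591624e-03, -5.97758424e+01,  1.61310352e+00, -2.81954116e+01,
        1.27829664e-02,  5.01861039e-03, -4.96577840e-06]), 'tcp_pos': array([ 0.21776057, -0.63836164,  0.23042766]), 'orientation': array([-3.09767701e+00, -5.13898836e-01,  5.91509406e-04]), 'contact_force': array([-0.23969805,  1.34699258,  0.28493544]), 'moment': array([-0.00102106,  0.00864421, -0.03810675]), 'gripper_force': 0.0, 'grip_width': 0.08524311838021877}
```

View pics/side0.png

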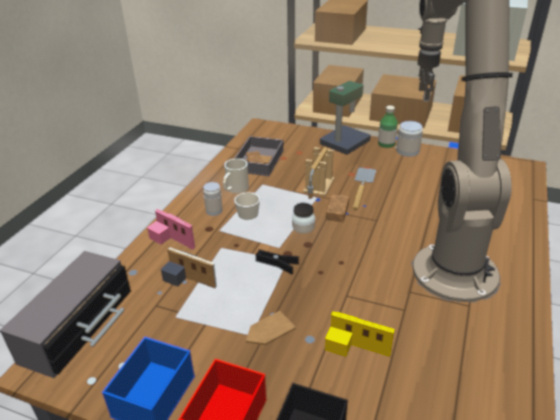

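View pics/top0.png

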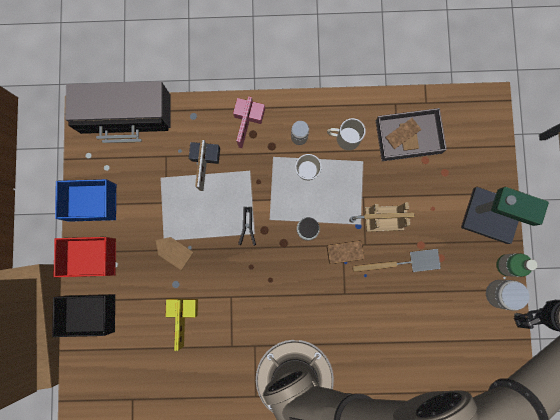

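```bash
python3 - <<'E'
from bench import silhouettes
for n in("side","top"):
    for t in("brush","rest","pot","wall","clip","jar","mug","can","sander"):
        print(n,t,[(np_['p'] if 0 else round(float(np_['p']),2),[round(float(v)) for v in np_['extent']]) for np_ in silhouettes(t,n)])
E
```

```text
side brush [(0.48, [316, 174, 23, 49])]
side rest [(0.94, [319, 173, 32, 53])]
side pot [(0.62, [249, 207, 26, 28]), (0.36, [303, 217, 26, 33])]
side wall [(0.84, [358, 331, 68, 45]), (0.72, [188, 268, 57, 38]), (0.61, [173, 228, 46, 39])]
side clip [(0.72, [278, 260, 45, 29])]
side jar [(0.88, [304, 216, 26, 32])]
side mug [(0.65, [234, 177, 24, 34])]
side can [(0.63, [213, 198, 16, 33])]
side sander [(0.8, [338, 207, 26, 30])]
top brush [(0.52, [381, 218, 67, 8]), (0.17, [206, 166, 31, 50])]
top rest [(0.59, [388, 217, 46, 25])]
top pot [(0.84, [309, 166, 31, 28]), (0.42, [307, 227, 24, 24])]
top wall [(0.86, [204, 164, 28, 53]), (0.84, [248, 120, 33, 51]), (0.61, [182, 327, 34, 54])]
top clip [(0.52, [246, 227, 16, 34])]
top jar [(0.74, [306, 229, 22, 25]), (0.66, [309, 166, 25, 30])]
top mug [(0.6, [346, 134, 39, 31]), (0.57, [381, 219, 62, 4])]
top can [(0.84, [300, 132, 20, 21]), (0.55, [345, 256, 36, 21]), (0.47, [383, 217, 69, 4])]
top sander [(0.67, [346, 253, 40, 26])]
```

Top view: wall candidates are brown/white (204,164), pink (248,120) and yellow (182,327). Pot-like things are the open white cup (308,167), the capped jar (307,228) and the mug with handle (350,132). By the description I choose the brown/white wall and the open cup. The clip is at (247,227), tails towards the robot. The brush is in the rest at (385,217), head to the left. I'll check these in close crops.

```bash
cat > h.py <<'E'
import numpy as np, cv2
from bench import calibration
def pix(n,P):
    c=calibration(n); T=np.linalg.inv(c["world_from_camera"]); q=T[:3,:3]@np.asarray(P,float)+T[:3,3]
    return np.array([c["fx"]*q[0]/q[2]+c["cx"], c["fy"]*q[1]/q[2]+c["cy"]])
def at_z(n,u,v,z):
    c=calibration(n); W=c["world_from_camera"]; d=W[:3,:3]@np.array([(u-c["cx"])/c["fx"],(v-c["cy"])/c["fy"],1]); o=W[:3,3]
    return o+d*(z-o[2])/d[2]
def crop(img,x0,y0,w,h,s):
    o=cv2.resize(img[y0:y0+h,x0:x0+w],None,fx=s,fy=s,interpolation=cv2.INTER_CUBIC)
    for x in range(x0-x0%10+10,x0+w,10):
        cv2.line(o,((x-x0)*s,0),((x-x0)*s,6),(0,0,255),1); cv2.putText(o,str(x),((x-x0)*s-10,16),0,.33,(0,0,255),1)
    for y in range(y0-y0%10+10,y0+h,10):
        cv2.line(o,(0,(y-y0)*s),(6,(y-y0)*s),(0,0,255),1); cv2.putText(o,str(y),(8,(y-y0)*s+4),0,.33,(0,0,255),1)
    return o
E
python3 - <<'E'
from h import *
t=cv2.imread("pics/top0.png"); s=cv2.imread("pics/side0.png")
a=crop(t,180,138,90,115,5); b=crop(t,346,195,70,42,5); c=crop(t,280,145,70,73,5)
cv2.imwrite("pics/ctop.png",np.hstack([a,np.vstack([b,c])]))
a=crop(s,155,235,150,60,5); b=crop(s,295,140,50,65,5); c=crop(s,230,185,100,65,5)
cv2.imwrite("pics/cside.png",np.vstack([np.hstack([b,c]),a[:275]])if 0 else np.vstack([a[:300],cv2.resize(np.hstack([b,c]),(750,300))]) if 0 else np.vstack([a,np.hstack([crop(s,295,142,60,60,5),crop(s,230,188,90,60,5)])]))
E
```

```text
(no output)
```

View pics/ctop.png

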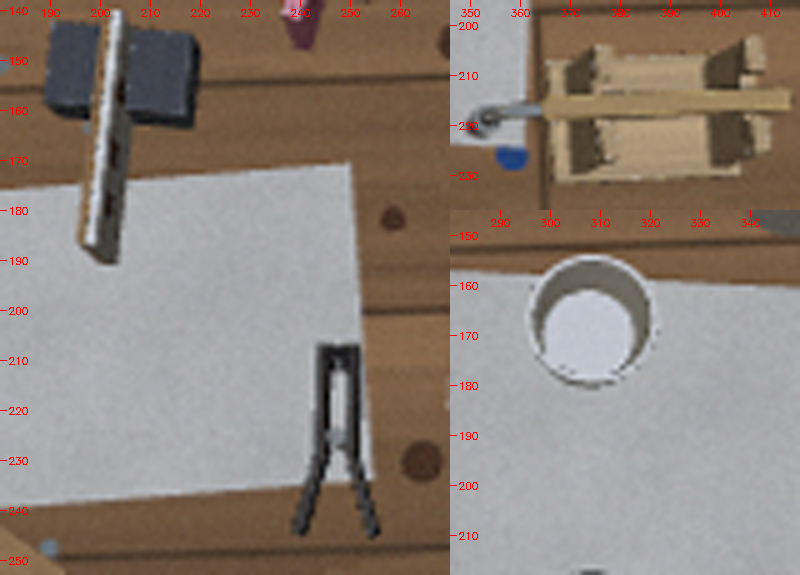

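View pics/cside.png

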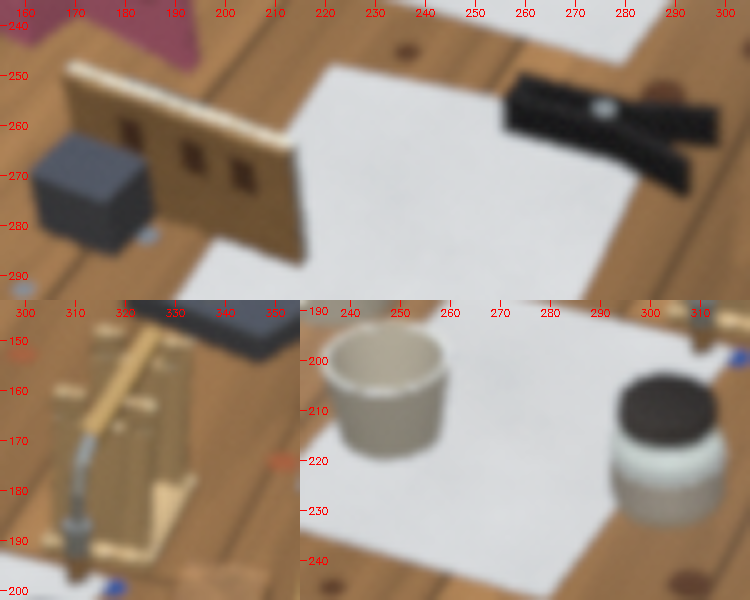

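```bash
python3 - <<'E'
from h import *
np.set_printoptions(precision=4,suppress=True)
def show(n,P): print(n,P, end=' '); 
f=at_z("top",197.7,187,.085); g=at_z("top",202.7,140.4,.085); d=g-f
print("wall free",f,"far",g,"len",np.linalg.norm(d),"yaw",np.arctan2(d[1],d[0]))
fs=at_z("side",213.3,264.4,.085); gs=at_z("side",169,248,.085); print(" side",fs,gs,np.linalg.norm(gs-fs))
tip=at_z("top",247.7,206.6,.028); tl=at_z("top",247.1,245,.028); h=at_z("top",247.6,226,.028); d=tip-tl
print("clip tip",tip,"tail",tl,"hinge",h,np.linalg.norm(d),"yaw",np.arctan2(d[1],d[0]))
print(" side tips",at_z("side",258,252,.028), "hinge",at_z("side",275.5,256.5,.028))
a=at_z("top",414.2,215,.121); b=at_z("top",364.6,216.4,.121); d=b-a
print("brush",a,b,(a+b)/2,np.linalg.norm(d),"yaw",np.arctan2(d[1],d[0]))
print(" side brush", at_z("side",326,147.5,.121),at_z("side",314,167,.121))
P=at_z("top",308.2,167.3,.06); print("pot",P, "side",at_z("side",247.5,200,.06))
yaw=np.arctan2(d[1],d[0]); m=(a+b)/2; 
tipP=np.array([m[0]+.1*np.cos(yaw),m[1]+.1*np.sin(yaw),.113-.096]); print("tip pred px",pix("top",tipP),pix("side",tipP))
print("jar",at_z("top",308,226,.075))
from bench import telemetry; from scipy.spatial.transform import Rotation as R
o=telemetry.get_obs(); print(R.from_rotvec(o['orientation']).as_matrix())
E
```

```text
wall free [0.607  0.2839 0.085 ] far [0.7552 0.2668 0.085 ] len 0.14919255620823615 yaw -0.11496777383141127
 side [0.6055 0.2878 0.085 ] [0.754  0.2674 0.085 ] 0.14988829864050035
clip tip [0.5483 0.1333 0.028 ] tail [0.4249 0.1377 0.028 ] hinge [0.4857 0.1349 0.028 ] 0.1234973263767652 yaw -0.035655222559725586
 side tips [0.5425 0.1369 0.028 ] hinge [0.487  0.1386 0.028 ]
brush [ 0.4966 -0.3731  0.121 ] [ 0.4965 -0.2245  0.121 ] [ 0.4966 -0.2988  0.121 ] 0.14863895193307816 yaw 1.5709641216960626
 side brush [ 0.4942 -0.3701  0.121 ] [ 0.4921 -0.2285  0.121 ]
pot [ 0.6644 -0.0637  0.06  ] side [ 0.6607 -0.0584  0.06  ]
tip pred px [351.2613 220.0567] [309.495  197.6497]
jar [ 0.4763 -0.056   0.075 ]
[[ 0.9464  0.3229  0.    ]
 [ 0.3229 -0.9464  0.    ]
 [ 0.     -0.     -1.    ]]
```

```bash
cat >> h.py <<'E'
from bench import telemetry
from scipy.spatial.transform import Rotation as R
def plan(pos,yaw=None,n=None):
    """rows from the present pose to pos with tool down, tool x at yaw (deg)"""
    o=telemetry.get_obs(); p=o['tcp_pos'].copy(); M=R.from_rotvec(o['orientation'])
    if yaw is None: x=M.as_matrix()[:,0]; yaw=np.degrees(np.arctan2(x[1],x[0]))
    a=np.radians(yaw); c,s=np.cos(a),np.sin(a); G=R.from_matrix([[c,s,0],[s,-c,0],[0,0,-1]])
    rv=np.degrees((M.inv()*G).as_rotvec())/6; d=np.asarray(pos)-p
    n=n or int(np.ceil(max(np.abs(rv).max(),np.linalg.norm(d)/.04)))
    print("t",round(o['clock'],2),"p",p.round(4),"w",round(o['grip_width'],4),"gf",round(o['gripper_force'],1),"F",o['contact_force'].round(1),"turn/row",(rv/n).round(3),"n",n,"q",o['joints'].round(2))
    for k in range(n):
        Mk=M*R.from_rotvec(np.radians(rv*6*k/n)); print(Mk.inv().apply(d/n).round(4))
E
python3 -c "
from h import *
plan([.495,-.299,.20],90)"
```

```text
t 1.0 p [ 0.2179 -0.6388  0.2313] w 0.0855 gf 0.0 F [ 0.2 -0.6 -0.6] turn/row [-0.    -0.    -0.988] n 12 q [ 1.13  0.48  0.02  1.56 -0.01  1.11 -0.08]
[ 0.031  -0.0193  0.0026]
[ 0.0328 -0.016   0.0026]
[ 0.0343 -0.0126  0.0026]
[ 0.0354 -0.009   0.0026]
[ 0.0362 -0.0052  0.0026]
[ 0.0365 -0.0015  0.0026]
[0.0365 0.0023 0.0026]
[0.036  0.0061 0.0026]
[0.0352 0.0097 0.0026]
[0.034  0.0133 0.0026]
[0.0325 0.0168 0.0026]
[0.0306 0.02   0.0026]
```

{"name": "apply_moves", "arguments": {
  "moves": [
    [0,0,-0.99,0.031,-0.019,0,1],
    [0,0,-0.99,0.033,-0.016,0,1],
    [0,0,-0.99,0.034,-0.013,0,1],
    [0,0,-0.99,0.035,-0.009,0,1],
    [0,0,-0.99,0.036,-0.005,0,1],
    [0,0,-0.99,0.036,-0.001,0,1],
    [0,0,-0.99,0.036,0.002,0,1],
    [0,0,-0.99,0.036,0.006,0,1]
  ],
  "grip_force": 80
}}

```text
clock: 1.67
tcp_pos: [0.4022, -0.4124, 0.2316]
orientation: [2.625, 1.725, -0.0]
contact_force: [0.6, -0.1, -0.5]
grip_width: 0.0854
gripper_force: 0.0
```

```bash
python3 -c "
from h import *
plan([.495,-.299,.20],90)"
```

```text
t 1.67 p [ 0.4022 -0.4124  0.2316] w 0.0854 gf 0.0 F [ 0.6 -0.1 -0.5] turn/row [ 0.001  0.001 -0.974] n 4 q [ 0.89  0.33 -0.25  1.78  0.09  1.04  0.2 ]
[0.0352 0.01   0.0079]
[0.034  0.0136 0.0079]
[0.0325 0.017  0.0079]
[0.0306 0.0202 0.0079]
```

{"name": "apply_moves", "arguments": {
  "moves": [
    [0,0,-0.97,0.035,0.01,0.008,1],
    [0,0,-0.97,0.034,0.0135,0.008,1],
    [0,0,-0.97,0.0325,0.017,0.008,1],
    [0,0,-0.97,0.0305,0.02,0.008,1],
    [0,0,0,0,0,0.027,1],
    [0,0,0,0,0,0.027,1],
    [0,0,0,0,0,0.027,1],
    [0,0,0,0,0,0.025,1]
  ]
}}

```text
clock: 2.33
tcp_pos: [0.4945, -0.3008, 0.0921]
orientation: [2.228, 2.215, -0.0]
contact_force: [0.1, 0.2, -0.2]
grip_width: 0.0855
gripper_force: 0.0
```

```bash
python3 -c "
from h import *
plan([.495,-.299,.094],90,2)"
```

```text
t 2.33 p [ 0.4945 -0.3008  0.0921] w 0.0855 gf 0.0 F [ 0.1  0.2 -0.2] turn/row [ 0.     0.001 -0.028] n 2 q [ 0.7   0.51 -0.34  1.89  0.23  0.78  0.23]
[ 0.0009  0.0003 -0.001 ]
[ 0.0009  0.0003 -0.001 ]
```

Close, then lift slowly.

{"name": "apply_moves", "arguments": {
  "moves": [
    [0,0,-0.06,0.002,0,-0.002,1],
    [0,0,0,0,0,0,-1],
    [0,0,0,0,0,0,-1],
    [0,0,0,0,0,0,-1],
    [0,0,0,0,0,0,-1],
    [0,0,0,0,0,0,-1],
    [0,0,0,0,0,0,-1],
    [0,0,0,0,0,0,-1]
  ]
}}

```text
clock: 3.0
tcp_pos: [0.4951, -0.2994, 0.0965]
orientation: [2.221, 2.22, 0.001]
contact_force: [-1.4, 0.3, 6.6]
grip_width: 0.0126
gripper_force: 78.5
```

{"name": "apply_moves", "arguments": {
  "moves": [
    [0,0,0,0,0,0,-1],
    [0,0,0,0,0,-0.01,-1],
    [0,0,0,0,0,-0.02,-1],
    [0,0,0,0,0,-0.03,-1],
    [0,0,0,0,0,-0.03,-1],
    [0,0,0,0,0,-0.02,-1],
    [0,0,0,0,0,0,-1],
    [0,0,0,0,0,0,-1]
  ]
}}

```text
clock: 3.67
tcp_pos: [0.495, -0.2993, 0.2069]
orientation: [2.22, 2.219, 0.001]
contact_force: [0.1, -0.8, -1.3]
grip_width: 0.0123
gripper_force: 78.5
```

```bash
python3 - <<'E'
from h import *
from bench import grab_frame
plan([.663,-.161,.204],90)
t=grab_frame("top"); s=grab_frame("side")
cv2.imwrite("pics/lift.png",np.hstack([crop(t,330,180,80,60,5),crop(s,290,130,80,80,5)[:300]]))
o=telemetry.get_obs();p=o['tcp_pos'];b=p+[0,0,.019]
for q in([0,.1,-.096],[0,.075,0.008],[0,-.075,.008]): print(pix("top",b+q),pix("side",b+q))
E
```

```text
t 3.67 p [ 0.495  -0.2993  0.2069] w 0.0123 gf 78.5 F [ 0.1 -0.8 -1.3] turn/row [ 0.004  0.002 -0.   ] n 6 q [ 0.73  0.37 -0.38  1.8   0.16  1.    0.29]
[0.0231 0.028  0.0005]
[0.0231 0.028  0.0005]
[0.0231 0.028  0.0005]
[0.0231 0.028  0.0005]
[0.0231 0.028  0.0005]
[0.023  0.028  0.0005]
[356.38337607 217.36239772] [310.73757485 169.56196884]
[370.97037534 213.2048345 ] [313.66354915 137.52428619]
[425.15774845 211.68018942] [327.43895603 118.13464755]
```

View pics/lift.png

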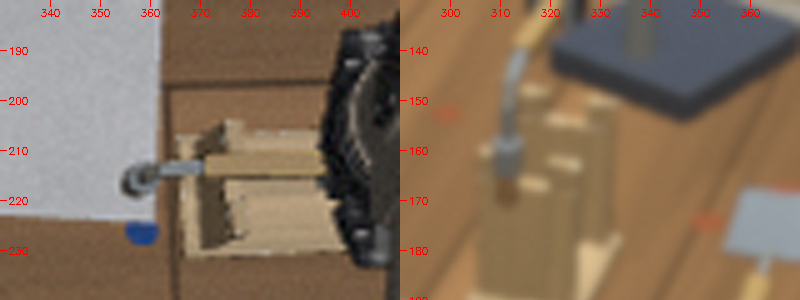

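The brush hangs straight: the tip shows at top (357,217) and side (311,171), as predicted. Now over the pot.

{"name": "apply_moves", "arguments": {
  "moves": [
    [0,0,0,0.023,0.028,0,-1],
    [0,0,0,0.023,0.028,0,-1],
    [0,0,0,0.023,0.028,0,-1],
    [0,0,0,0.023,0.028,0,-1],
    [0,0,0,0.023,0.028,0,-1],
    [0,0,0,0.023,0.028,0,-1],
    [0,0,0,0,0,0,-1],
    [0,0,0,0,0,0,-1]
  ]
}}

```text
clock: 4.43
tcp_pos: [0.6629, -0.1575, 0.2031]
orientation: [-2.213, -2.224, 0.0]
contact_force: [-0.0, -0.7, -0.6]
grip_width: 0.0122
gripper_force: 78.5
```

```bash
python3 - <<'E'
from h import *
from bench import grab_frame
plan([.663,-.161,.1],90)
t=grab_frame("top"); s=grab_frame("side")
cv2.imwrite("pics/pot.png",np.hstack([crop(t,280,145,80,60,5),crop(s,220,155,80,80,5)[:300]]))
b=telemetry.get_obs()['tcp_pos']+[0,.1,-.077]; print(pix("top",b),pix("side",b))
E
```

```text
t 4.43 p [ 0.6629 -0.1575  0.2031] w 0.0122 gf 78.5 F [-0.  -0.7 -0.6] turn/row [-0.009 -0.007  0.016] n 3 q [ 0.42  0.55 -0.4   1.54  0.22  1.1  -0.03]
[-0.0012  0.0001  0.0344]
[-0.0012  0.0001  0.0344]
[-0.0012  0.0001  0.0344]
[308.66714654 163.79489393] [246.60187429 181.9422046 ]
```

View pics/pot.png

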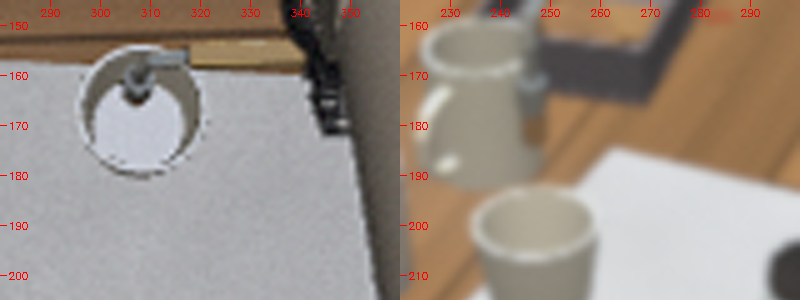

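The tip, at side (246.6,183) and top (308,164), is centred over the mouth. Dip to about 20 mm above the table.

{"name": "apply_moves", "arguments": {
  "moves": [
    [0,0,0,-0.001,0,0.035,-1],
    [0,0,0,-0.001,0,0.035,-1],
    [0,0,0,-0.001,0,0.03,-1],
    [0,0,0,0,0,0,-1],
    [0,0,0,0,0,0,-1],
    [0,0,0,0,0,0,-1],
    [0,0,0,0,0,0,-1],
    [0,0,0,0,0,0,-1]
  ]
}}

```text
clock: 5.2
tcp_pos: [0.6639, -0.1643, 0.1078]
orientation: [2.22, 2.219, 0.003]
contact_force: [0.5, -0.1, -0.1]
grip_width: 0.0122
gripper_force: 78.6
```

{"name": "apply_moves", "arguments": {
  "moves": [
    [0,0,0,0,0,0,-1],
    [0,0,0,0,0,-0.03,-1],
    [0,0,0,0,0,-0.04,-1],
    [0,0,0,0,0,-0.04,-1],
    [0,0,0,0,0,-0.02,-1],
    [0,0,0,0,0,0,-1],
    [0,0,0,0,0,0,-1],
    [0,0,0,0,0,0,-1]
  ]
}}

```text
clock: 5.87
tcp_pos: [0.6619, -0.164, 0.2348]
orientation: [-2.221, -2.221, 0.001]
contact_force: [0.3, 0.3, -0.9]
grip_width: 0.0125
gripper_force: 78.6
```

```bash
python3 -c "
from h import *
plan([.6405,.181,.21],90)"
```

```text
t 5.87 p [ 0.6619 -0.164   0.2348] w 0.0125 gf 78.6 F [ 0.3  0.3 -0.9] turn/row [-0.001  0.     0.   ] n 9 q [ 0.43  0.52 -0.4   1.51  0.21  1.16 -0.01]
[ 0.0383 -0.0024  0.0028]
[ 0.0383 -0.0024  0.0028]
[ 0.0383 -0.0024  0.0028]
[ 0.0383 -0.0024  0.0028]
[ 0.0383 -0.0024  0.0028]
[ 0.0383 -0.0024  0.0028]
[ 0.0383 -0.0024  0.0028]
[ 0.0383 -0.0024  0.0028]
[ 0.0383 -0.0024  0.0028]
```

{"name": "apply_moves", "arguments": {
  "moves": [
    [0,0,0,0.038,-0.003,0,-1],
    [0,0,0,0.038,-0.003,0,-1],
    [0,0,0,0.038,-0.003,0,-1],
    [0,0,0,0.038,-0.003,0,-1],
    [0,0,0,0.038,-0.003,0,-1],
    [0,0,0,0.038,-0.003,0,-1],
    [0,0,0,0.038,-0.003,0,-1],
    [0,0,0,0.038,0,0,-1]
  ]
}}

```text
clock: 6.53
tcp_pos: [0.6398, 0.1414, 0.2334]
orientation: [-2.22, -2.221, 0.005]
contact_force: [-0.5, -0.3, -0.5]
grip_width: 0.0121
gripper_force: 78.6
```

{"name": "apply_moves", "arguments": {
  "moves": [
    [0,0,0,0.03,0,0,-1],
    [0,0,0,0.01,0,0.02,-1],
    [0,0,0,0,0,0.02,-1],
    [0,0,0,0,0,0.01,-1],
    [0,0,0,0,0,0,-1],
    [0,0,0,0,0,0,-1],
    [0,0,0,0,0,0,-1],
    [0,0,0,0,0,0,-1]
  ]
}}

```text
clock: 7.2
tcp_pos: [0.6423, 0.1795, 0.1865]
orientation: [2.222, 2.219, 0.002]
contact_force: [-0.5, -0.3, -0.9]
grip_width: 0.0126
gripper_force: 78.6
```

```bash
python3 - <<'E'
from h import *
from bench import grab_frame
plan([.6405,.181,.162],90)
t=grab_frame("top"); s=grab_frame("side")
cv2.imwrite("pics/wall.png",np.hstack([crop(t,170,140,80,60,5),crop(s,155,225,80,80,5)[:300]]))
b=telemetry.get_obs()['tcp_pos']+[0,.1,-.077]; print(pix("top",b),pix("side",b))
E
```

```text
t 7.2 p [0.6423 0.1795 0.1865] w 0.0126 gf 78.6 F [-0.5 -0.3 -0.9] turn/row [ 0.017 -0.004 -0.012] n 1 q [-0.04  0.55 -0.47  1.59  0.27  1.06 -0.58]
[ 0.0015 -0.0019  0.0245]
[197.53388733 174.34567191] [201.57969628 252.55726972]
```

View pics/wall.png

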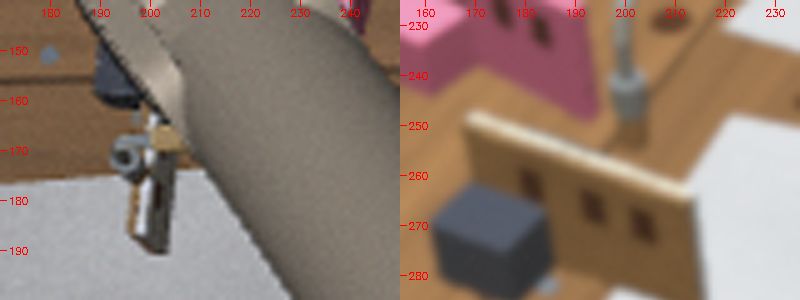

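{"name": "apply_moves", "arguments": {
  "moves": [
    [0,0,0,0.001,0,0.01,-1],
    [0,0,0,0,-0.001,0.005,-1],
    [0,0,0,0,0,0.003,-1],
    [0,0,0,0,0,0.002,-1],
    [0,0,0,0,0,0.001,-1],
    [0,0,0,0,0,0.001,-1],
    [0,0,0,0,0,0,-1],
    [0,0,0,0,0,0,-1]
  ]
}}

```text
clock: 7.97
tcp_pos: [0.6408, 0.181, 0.1638]
orientation: [2.221, 2.221, 0.001]
contact_force: [-0.7, -1.8, 2.8]
grip_width: 0.0123
gripper_force: 79.1
```

{"name": "apply_moves", "arguments": {
  "moves": [
    [0,0,0,0,0,0.001,-1],
    [0,0,0,0,0,0,-1],
    [0,0,0,0,0,0.001,-1],
    [0,0,0,0,0,0,-1],
    [0,0,0,0,0,0.001,-1],
    [0,0,0,0,0,0,-1],
    [0,0,0,0,0,0,-1],
    [0,0,0,0,0,0,-1]
  ]
}}

```text
clock: 8.63
tcp_pos: [0.6417, 0.1801, 0.1622]
orientation: [2.221, 2.218, 0.002]
contact_force: [-1.4, -4.5, 12.3]
grip_width: 0.0125
gripper_force: 80.4
```

Contact is 12 N, held. Raise and return to the rest.

{"name": "apply_moves", "arguments": {
  "moves": [
    [0,0,0,0,0,-0.01,-1],
    [0,0,0,0,0,-0.02,-1],
    [0,0,0,0,0,-0.03,-1],
    [0,0,0,-0.03,0,-0.012,-1],
    [0,0,0,-0.04,0,0,-1],
    [0,0,0,-0.04,0,0,-1],
    [0,0,0,-0.04,0,0,-1],
    [0,0,0,-0.04,0,0,-1]
  ]
}}

```text
clock: 9.3
tcp_pos: [0.6402, -0.0103, 0.2325]
orientation: [2.22, 2.222, 0.001]
contact_force: [1.2, -0.8, -0.8]
grip_width: 0.0126
gripper_force: 78.6
```

{"name": "apply_moves", "arguments": {
  "moves": [
    [0,0,0,-0.036,-0.018,0,-1],
    [0,0,0,-0.036,-0.018,0,-1],
    [0,0,0,-0.036,-0.018,0,-1],
    [0,0,0,-0.036,-0.018,0,-1],
    [0,0,0,-0.036,-0.018,0,-1],
    [0,0,0,-0.036,-0.018,0,-1],
    [0,0,0,-0.036,-0.018,0,-1],
    [0,0,0,-0.03,-0.018,0,-1]
  ]
}}

```text
clock: 9.97
tcp_pos: [0.4952, -0.2934, 0.2324]
orientation: [2.222, 2.22, -0.0]
contact_force: [1.0, -0.9, -0.9]
grip_width: 0.0125
gripper_force: 78.5
```

```bash
python3 -c "
from h import *
plan([.495,-.299,.12],90)"
```

```text
t 9.97 p [ 0.4952 -0.2934  0.2324] w 0.0125 gf 78.5 F [ 1.  -0.9 -0.9] turn/row [ 0.001  0.002 -0.004] n 3 q [ 0.72  0.34 -0.37  1.78  0.14  1.05  0.3 ]
[-0.0018 -0.0001  0.0375]
[-0.0019 -0.0001  0.0375]
[-0.0019 -0.0001  0.0375]
```

{"name": "apply_moves", "arguments": {
  "moves": [
    [0,0,0,-0.003,0,0.035,-1],
    [0,0,0,-0.001,0,0.035,-1],
    [0,0,0,0,0,0.03,-1],
    [0,0,0,0,0,0.015,-1],
    [0,0,0,0,0,0.01,-1],
    [0,0,0,0,0,0.006,-1],
    [0,0,0,0,0,0,-1],
    [0,0,0,0,0,0,-1]
  ]
}}

```text
clock: 10.63
tcp_pos: [0.4973, -0.295, 0.1022]
orientation: [2.22, 2.221, 0.001]
contact_force: [-0.3, 0.3, -0.8]
grip_width: 0.0126
gripper_force: 78.5
```

```bash
python3 -c "
from h import *
plan([.495,-.299,.097],90)"
```

```text
t 10.63 p [ 0.4973 -0.295   0.1022] w 0.0126 gf 78.5 F [-0.3  0.3 -0.8] turn/row [0.013 0.005 0.003] n 1 q [ 0.69  0.49 -0.33  1.88  0.22  0.8   0.24]
[-0.004  -0.0023  0.0052]
```

{"name": "apply_moves", "arguments": {
  "moves": [
    [0,0,0,-0.003,-0.002,0.002,-1],
    [0,0,0,0,0,0.002,-1],
    [0,0,0,0,0,0.001,-1],
    [0,0,0,0,0,0,-1],
    [0,0,0,0,0,0,-0.6],
    [0,0,0,0,0,0,-0.2],
    [0,0,0,0,0,0,0.5],
    [0,0,0,0,0,0,1]
  ]
}}

```text
clock: 11.3
tcp_pos: [0.4947, -0.2979, 0.0965]
orientation: [2.221, 2.221, 0.0]
contact_force: [-0.4, 0.1, 0.2]
grip_width: 0.0526
gripper_force: 0.0
```

{"name": "apply_moves", "arguments": {
  "moves": [
    [0,0,0,0,0,0,1],
    [0,0,0,0,0,0,1],
    [0,0,0,0,0,0,1],
    [0,0,0,0,0,-0.02,1],
    [0,0,0,0,0,-0.03,1],
    [0,0,0,0,0,-0.04,1],
    [0,0,0,0,0,-0.04,1],
    [0,0,0,0,0,0,1]
  ]
}}

```text
clock: 11.97
tcp_pos: [0.4987, -0.2996, 0.2346]
orientation: [2.213, 2.212, 0.006]
contact_force: [0.9, 0.0, 1.0]
grip_width: 0.0858
gripper_force: 0.0
```

```bash
python3 - <<'E'
from h import *
from bench import grab_frame
t=grab_frame("top"); s=grab_frame("side")
cv2.imwrite("pics/rest.png",np.hstack([crop(t,335,185,80,60,5),crop(s,290,140,80,80,5)[:300]]))
d=np.radians(0)
plan([.445,.136,.2],180)
E
```

```text
t 12.07 p [ 0.4955 -0.2985  0.2283] w 0.0856 gf 0.0 F [-0.5 -0.2 -1. ] turn/row [ 0.001  0.003 -0.938] n 16 q [ 0.73  0.35 -0.37  1.78  0.14  1.04  0.31]
[ 0.0272 -0.0032  0.0017]
[ 0.0273 -0.0005  0.0017]
[0.0273 0.0022 0.0017]
[0.0269 0.0049 0.0017]
[0.0263 0.0075 0.0017]
[0.0254 0.01   0.0017]
[0.0243 0.0125 0.0017]
[0.023  0.0148 0.0017]
[0.0214 0.017  0.0018]
[0.0197 0.019  0.0018]
[0.0177 0.0208 0.0018]
[0.0156 0.0225 0.0018]
[0.0133 0.0239 0.0018]
[0.0109 0.0251 0.0018]
[0.0084 0.026  0.0018]
[0.0058 0.0267 0.0018]
```

View pics/rest.png

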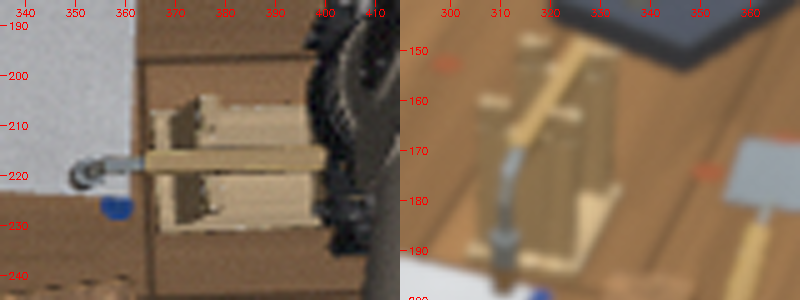

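The brush lies straight in both notches (top handle 365–400 at row 217). Now to the clip.

{"name": "apply_moves", "arguments": {
  "moves": [
    [0,0,-0.92,0.027,-0.003,0.002,1],
    [0,0,-0.92,0.027,0,0.002,1],
    [0,0,-0.92,0.027,0.002,0.002,1],
    [0,0,-0.92,0.027,0.005,0.002,1],
    [0,0,-0.92,0.026,0.0075,0.002,1],
    [0,0,-0.92,0.025,0.01,0.002,1],
    [0,0,-0.92,0.024,0.0125,0.002,1],
    [0,0,-0.92,0.023,0.015,0.002,1]
  ]
}}

```text
clock: 12.73
tcp_pos: [0.4705, -0.0807, 0.2087]
orientation: [-1.216, -2.894, 0.001]
contact_force: [-0.4, 0.4, 0.4]
grip_width: 0.0855
gripper_force: 0.0
```

{"name": "apply_moves", "arguments": {
  "moves": [
    [0,0,-0.92,0.0215,0.017,0.002,1],
    [0,0,-0.92,0.02,0.019,0.002,1],
    [0,0,-0.92,0.018,0.021,0.002,1],
    [0,0,-0.92,0.0155,0.0225,0.002,1],
    [0,0,-0.92,0.013,0.024,0.002,1],
    [0,0,-0.92,0.011,0.025,0.002,1],
    [0,0,-0.92,0.0085,0.026,0.002,1],
    [0,0,-0.92,0.006,0.026,0.002,1]
  ]
}}

```text
clock: 13.4
tcp_pos: [0.4494, 0.1365, 0.1928]
orientation: [-0.038, -3.139, 0.001]
contact_force: [-0.1, 0.1, 0.1]
grip_width: 0.0852
gripper_force: 0.0
```

```bash
python3 - <<'E'
from h import *
plan([.444,.138,.09],178)
E
```

```text
t 13.4 p [0.4494 0.1365 0.1928] w 0.0852 gf 0.0 F [-0.1  0.1  0.1] turn/row [-0.001 -0.008  0.034] n 3 q [ 0.32  0.29 -0.86  2.03  0.27  0.94  0.86]
[0.0017 0.0005 0.0343]
[0.0018 0.0004 0.0343]
[0.0018 0.0004 0.0343]
```

{"name": "apply_moves", "arguments": {
  "moves": [
    [0,0,0.1,0.003,0.001,0.035,1],
    [0,0,0,0.002,0,0.035,1],
    [0,0,0,0,0,0.035,1],
    [0,0,0,0,0,0.03,1],
    [0,0,0,0,0,0.025,1],
    [0,0,0,0,0,0.014,1],
    [0,0,0,0,0,0.005,1],
    [0,0,0,0,0,0,1]
  ]
}}

```text
clock: 14.07
tcp_pos: [0.4439, 0.1364, 0.0135]
orientation: [-0.061, -3.137, 0.001]
contact_force: [0.3, -0.5, 0.0]
grip_width: 0.0854
gripper_force: 0.0
```

```bash
python3 - <<'E'
from h import *
from bench import grab_frame
plan([.444,.138,.007],178)
s=grab_frame("side");t=grab_frame("top")
cv2.imwrite("pics/clip.png",np.hstack([crop(t,210,185,80,60,5),crop(s,230,225,80,60,5)]))
E
```

```text
t 14.07 p [0.4439 0.1364 0.0135] w 0.0854 gf 0.0 F [ 0.3 -0.5  0. ] turn/row [-0.009 -0.041 -0.04 ] n 1 q [ 0.1   0.57 -0.64  2.16  0.62  0.6   0.54]
[-0.      0.0016  0.0065]
```

View pics/clip.png

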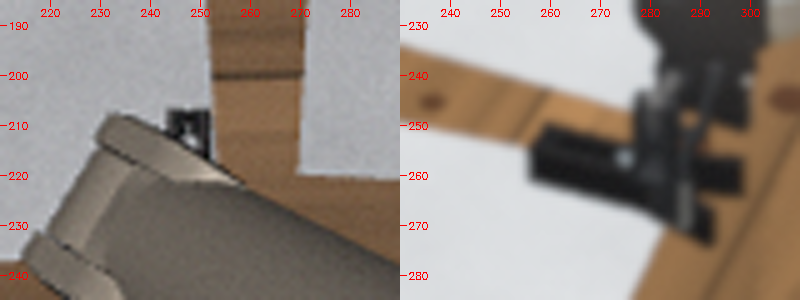

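The fingers straddle the tails (side ~(284,258)). Lower and squeeze.

{"name": "apply_moves", "arguments": {
  "moves": [
    [0,0,0,0,0.001,0.005,1],
    [0,0,0,0,0,0.003,0.3],
    [0,0,0,0,0,0,-0.1],
    [0,0,0,0,0,0,-0.3],
    [0,0,0,0,0,0,-0.6],
    [0,0,0,0,0,0,-1],
    [0,0,0,0,0,0,-1],
    [0,0,0,0,0,0,-1]
  ],
  "grip_force": 30
}}

```text
clock: 14.83
tcp_pos: [0.4468, 0.1384, 0.0084]
orientation: [0.062, 3.139, 0.001]
contact_force: [-1.4, -0.2, 8.6]
grip_width: 0.0223
gripper_force: 29.2
```

{"name": "apply_moves", "arguments": {
  "moves": [
    [0,0,0,0,0,0,-1],
    [0,0,0,0,0,-0.003,-1],
    [0,0,0,0,0,-0.005,-1],
    [0,0,0,0,0,-0.008,-1],
    [0,0,0,0,0,-0.008,-1],
    [0,0,0,0,0,-0.006,-1],
    [0,0,0,0,0,0,-1],
    [0,0,0,0,0,0,-1]
  ]
}}

```text
clock: 15.5
tcp_pos: [0.4463, 0.1378, 0.0378]
orientation: [0.063, 3.14, 0.0]
contact_force: [0.0, 0.1, -0.2]
grip_width: 0.0225
gripper_force: 29.4
```

```bash
python3 - <<'E'
from h import *
from bench import grab_frame, silhouettes
plan([.4755,.3016,.035],173)
for n in("side","top"):
    cv2.imwrite(f"pics/l_{n}.png",grab_frame(n)); print([(round(float(d['p']),2),d['extent'],) for d in silhouettes("clip",n)])
E
```

```text
t 15.5 p [0.4463 0.1378 0.0378] w 0.0225 gf 29.4 F [ 0.   0.1 -0.2] turn/row [0.001 0.002 0.157] n 5 q [ 0.13  0.53 -0.68  2.15  0.57  0.64  0.58]
[-0.0045  0.033   0.0006]
[-0.004   0.033   0.0006]
[-0.0034  0.0331  0.0006]
[-0.0029  0.0332  0.0006]
[-0.0024  0.0332  0.0006]
[(0.66, [275.5, 250.6, 45.8, 26.5])]
[(0.42, [300.2, 132.7, 17.5, 22.6])]
```

{"name": "apply_moves", "arguments": {
  "moves": [
    [0,0,0.157,-0.0045,0.033,0,-1],
    [0,0,0.157,-0.004,0.033,0,-1],
    [0,0,0.157,-0.0035,0.033,0,-1],
    [0,0,0.157,-0.003,0.033,0,-1],
    [0,0,0.157,-0.0025,0.033,0,-1],
    [0,0,0,0,0,0,-1],
    [0,0,0,0,0,0,-1],
    [0,0,0,0,0,0,-1]
  ]
}}

```text
clock: 16.37
tcp_pos: [0.4748, 0.3005, 0.0366]
orientation: [-0.191, -3.135, 0.002]
contact_force: [-0.5, -1.1, -1.3]
grip_width: 0.0221
gripper_force: 30.0
```

```bash
python3 - <<'E'
from h import *
from bench import grab_frame, silhouettes
plan([.4755,.3016,.038],173)
t=grab_frame("top"); s=grab_frame("side")
cv2.imwrite("pics/pre.png",np.hstack([crop(t,165,170,80,100,5),crop(s,180,230,80,100,5)]))
p=telemetry.get_obs()['tcp_pos']; u=np.array([np.cos(.122),-np.sin(.122)])
for k in(.042,.094,.102): 
  q=np.r_[p[:2]+k*u,.057]; print(k,pix("top",q),pix("side",q))
E
```

```text
t 16.37 p [0.4748 0.3005 0.0366] w 0.0221 gf 30.0 F [-0.5 -1.1 -1.3] turn/row [-0.014 -0.009  0.006] n 1 q [-0.18  0.64 -0.65  1.93  0.56  0.75  0.29]
[-0.0006  0.0012 -0.0014]
0.042 [196.26620815 216.78581187] [243.17135972 281.42152493]
0.094 [198.11960545 200.53009437] [226.59881211 275.42748784]
0.102 [198.40355756 198.03961634] [224.09176016 274.52072549]
```

View pics/pre.png

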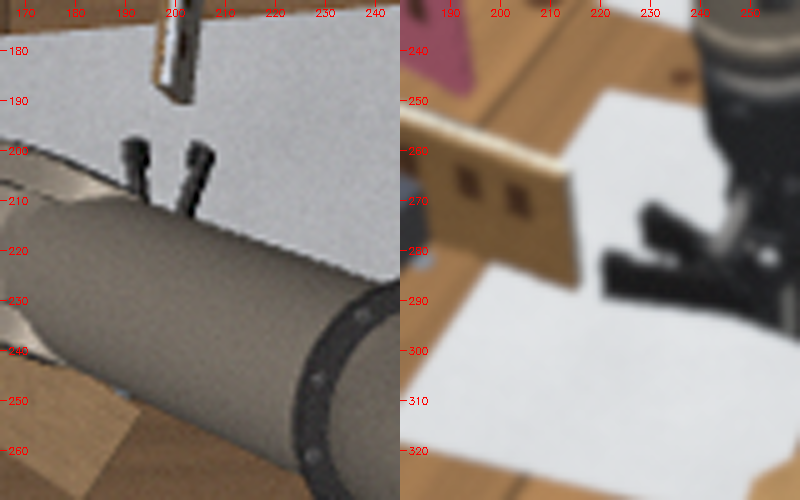

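The open jaws, tips at top (192,198.5) and (205.5,199), sit symmetrically ahead of the wall end at (199,187). Push on along the wall axis.

{"name": "apply_moves", "arguments": {
  "moves": [
    [0,0,0,-0.012,0.001,0,-1],
    [0,0,0,-0.014,0,0,-1],
    [0,0,0,-0.014,0,0,-1],
    [0,0,0,-0.014,0,0,-1],
    [0,0,0,-0.012,0,0,-1],
    [0,0,0,-0.007,0,0,-1],
    [0,0,0,0,0,0,-1],
    [0,0,0,0,0,0,-1]
  ]
}}

```text
clock: 17.13
tcp_pos: [0.5479, 0.2928, 0.0371]
orientation: [-0.193, -3.135, 0.0]
contact_force: [-0.6, 0.1, -1.6]
grip_width: 0.0225
gripper_force: 30.0
```

```bash
python3 - <<'E'
from h import *
plan([.549,.2925,.037],173)
E
```

```text
t 17.13 p [0.5479 0.2928 0.0371] w 0.0225 gf 30.0 F [-0.6  0.1 -1.6] turn/row [-0.001 -0.004 -0.008] n 1 q [-0.13  0.71 -0.64  1.79  0.56  0.83  0.41]
[-0.0011 -0.0002  0.0001]
```

{"name": "apply_moves", "arguments": {
  "moves": [
    [0,0,0,0,0,0,-0.4],
    [0,0,0,0,0,0,-0.3],
    [0,0,0,0,0,0,-0.2],
    [0,0,0,0,0,0,-0.1],
    [0,0,0,0,0,0,0.1],
    [0,0,0,0,0,0,0.4],
    [0,0,0,0,0,0,0.8],
    [0,0,0,0,0,0,1]
  ]
}}

```text
clock: 17.8
tcp_pos: [0.5479, 0.2933, 0.0374]
orientation: [0.192, 3.136, -0.0]
contact_force: [1.0, -0.5, 0.3]
grip_width: 0.0804
gripper_force: 0.0
```

{"name": "apply_moves", "arguments": {
  "moves": [
    [0,0,0,0,0,0,1],
    [0,0,0,0,0,0,1],
    [0,0,0,0,0,0,1],
    [0,0,0,0,0,0,1],
    [0,0,0,0,0,-0.01,1],
    [0,0,0,0,0,-0.02,1],
    [0,0,0,0,0,-0.03,1],
    [0,0,0,0,0,-0.04,1]
  ]
}}

```text
clock: 18.47
tcp_pos: [0.5464, 0.2922, 0.1367]
orientation: [-0.191, -3.132, 0.004]
contact_force: [0.6, 1.3, 0.1]
grip_width: 0.0855
gripper_force: 0.0
```

{"name": "apply_moves", "arguments": {
  "moves": [
    [0,0,0,0,0,-0.04,1],
    [0,0,0,0,-0.03,-0.02,1],
    [0,0,0,0,-0.04,0,1],
    [0,0,0,0,-0.04,0,1],
    [0,0,0,0,-0.04,0,1],
    [0,0,0,0,-0.04,0,1],
    [0,0,0,0,-0.03,0,1],
    [0,0,0,0,0,0,1]
  ]
}}

```text
clock: 19.13
tcp_pos: [0.5205, 0.0668, 0.1972]
orientation: [-0.206, -3.134, 0.008]
contact_force: [-0.5, -0.2, -0.5]
grip_width: 0.0855
gripper_force: 0.0
```

```bash
python3 - <<'E'
from h import *
from bench import grab_frame, silhouettes
plan([.546,.1,.2],173,1)
for n in("top","side"):
    f=grab_frame(n); cv2.imwrite(f"pics/f_{n}.png",f)
    for d in silhouettes("clip",n): print(n,round(float(d['p']),2),np.round(d['extent'],1))
u=np.array([.9926,-.1217]); v=np.array([.1217,.9926]); E=np.array([.6065,.2855])
def P(a,b,z): return np.r_[E+a*u+b*v,z]
# expected clip outline with pad mid at m past the end, underside z0
for m in(.026,.036):
  for n in("top","side"): print(m,n,"tip",pix(n,P(m+.008,0,.058)).round(1),"hinge",pix(n,P(m-.052,0,.058)).round(1),"tails",pix(n,P(m-.114,0,.058)).round(1))
for n in("top","side"):
  f=cv2.imread(f"pics/f_{n}.png"); x0,y0=(180,165) if n=="top" else (195,250)
  g=f[y0:y0+60,x0:x0+75].max(2)
  print(n,x0,y0); print("\n".join("%3d "%(y0+2*i)+"".join("#" if b<60 else "." for b in row) for i,row in enumerate(g[::2])))
E
```

```text
t 19.13 p [0.5205 0.0668 0.1972] w 0.0855 gf 0.0 F [-0.5 -0.2 -0.5] turn/row [-0.049 -0.007 -0.088] n 1 q [ 0.37  0.36 -0.76  1.91  0.3   0.99  0.92]
[-0.0209  0.0362 -0.003 ]
top 0.74 [199.6 197.4  13.2  32.9]
top 0.58 [346.6 253.1  38.5  24.3]
top 0.56 [345.  133.4  39.3  31.6]
side 0.86 [224.1 290.1  43.5  25.5]
0.026 top tip [199.9 178.1] hinge [197.8 196.7] tails [195.6 216. ]
0.026 side tip [203.9 267.6] hinge [222.3 274.3] tails [242.  281.4]
0.036 top tip [200.3 175. ] hinge [198.2 193.6] tails [195.9 212.9]
0.036 side tip [200.9 266.5] hinge [219.2 273.2] tails [238.8 280.2]
top 180 165
165 ...........................................................................
167 ......................##...................................................
169 ......................##...................................................
171 ......................#....................................................
173 ...........................................................................
175 ...........................................................................
177 .............
[... 3615 characters left out ...]
.............##############.................................
294 ................................##########.................................
296 ....................................########...............................
298 .......................................#####...............................
300 ..........................................##...............................
302 ...........................................................................
304 ...........................................................................
306 ...........................................................................
308 ...........................................................................
```

```bash
python3 - <<'E'
from h import *
from scipy.optimize import least_squares
from bench import grab_frame, silhouettes, telemetry
import itertools
u=np.array([.9926,-.1217]); v=np.array([.1217,.9926]); E=np.array([.6065,.2855])
def ext(n,m,z0,pt):
    L=[]
    for a,h in((.060,.013),(-.062,.0235)):
        for s,z in itertools.product((1,-1),(0,.028)):
            A=a*np.cos(pt)-z*np.sin(pt); Z=z0+z*np.cos(pt)+a*np.sin(pt)
            L.append(pix(n,np.r_[E+(m-.052+A)*u+s*h*v,Z]))
    L=np.array(L); return np.r_[L.min(0),L.max(0)]
for n in("top","side"):
    grab_frame(n); d=silhouettes("clip",n)[0]; e=np.array(d['extent']); M=d['mask']; ys,xs=np.where(M)
    print(n,"seen",np.r_[e[:2]-e[2:]/2,e[:2]+e[2:]/2].round(1),"mask",xs.min(),ys.min(),xs.max(),ys.max())
    if n=="side":
        for x in range(xs.min(),xs.max()+1,4): c=ys[xs==x]; print(x,c.min(),c.max(),end='; ')
        print()
    for m,z0,pt in((.02,0,0),(.026,0,0),(.036,0,0),(.026,.03,0),(.036,.03,0),(.026,.03,-.2),(.026,.015,0)): print(m,z0,pt,ext(n,m,z0,pt).round(1))
print(telemetry.get_obs()['clock'])
E
```

```text
Traceback (most recent call last):
IndexError: list index out of range
```

```bash
cat > chk.py <<'E'
from h import *
from bench import grab_frame, silhouettes, telemetry
import itertools
u=np.array([.9926,-.1217]); v=np.array([.1217,.9926]); E=np.array([.6065,.2855])
def ext(n,m,z0,pt):
    L=[]
    for a,h in((.060,.013),(-.062,.0235)):
        for s,z in itertools.product((1,-1),(0,.028)):
            A=a*np.cos(pt)-z*np.sin(pt); Z=z0+z*np.cos(pt)+a*np.sin(pt)
            L.append(pix(n,np.r_[E+(m-.052+A)*u+s*h*v,Z]))
    L=np.array(L); return np.r_[L.min(0),L.max(0)]
for n in("top","side"):
    grab_frame(n)
    for d in silhouettes("clip",n)[:1]:
        ys,xs=np.where(d['mask']); print(n,"mask",xs.min(),ys.min(),xs.max(),ys.max())
        if n=="side":
            print([(int(x),int(ys[xs==x].min()),int(ys[xs==x].max())) for x in range(xs.min(),xs.max()+1,4)])
    for m,z0,pt in((.02,0,0),(.026,0,0),(.036,0,0),(.026,.03,0),(.036,.03,0),(.026,.03,-.2),(.026,.015,0)): print(m,z0,pt,ext(n,m,z0,pt).round(1))
print(telemetry.get_obs()['clock'])
E
python3 chk.py
```

```text
top mask 191 180 207 217
0.02 0 0 [189.8 181.2 206.7 220.4]
0.026 0 0 [190.  179.4 206.9 218.6]
0.036 0 0 [190.4 176.4 207.2 215.6]
0.026 0.03 0 [188.2 177.7 205.4 217.7]
0.036 0.03 0 [188.6 174.6 205.7 214.6]
0.026 0.03 -0.2 [187.7 177.1 206.  216.9]
0.026 0.015 0 [189.1 178.6 206.1 218.1]
side mask 201 277 246 302
[(201, 281, 282), (205, 279, 289), (209, 281, 290), (213, 282, 291), (217, 277, 293), (221, 278, 294), (225, 280, 295), (229, 282, 298), (233, 283, 300), (237, 283, 302), (241, 284, 293), (245, 285, 293)]
0.02 0 0 [204.1 273.6 249.7 303.6]
0.026 0 0 [202.3 273.  247.8 302.9]
0.036 0 0 [199.3 271.9 244.7 301.6]
0.026 0.03 0 [201.2 264.8 247.2 294.7]
0.036 0.03 0 [198.1 263.7 244.  293.5]
0.026 0.03 -0.2 [200.3 267.8 246.6 291.2]
0.026 0.015 0 [201.7 268.9 247.5 298.8]
19.6333
```

```bash
python3 -c "
from bench import order
print(order.hand_in())"
```

```text
the job is handed in; nothing more can be done
None
```

The job is handed in: I dipped the brush, touched its tip to the wall seam (12 N) and laid it back in its rest. The clip is on the wall's free end with its pads about 27 mm past the end, but it slid down about 30 mm when released and sits at table level, about 28 mm below mid-height (limit 36); hand-in returned no verdict.

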